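# Stand the solvent can and glue bottle on the tray and close the can

## Robot

A 6-joint arm with a two-finger parallel gripper is mounted at the origin on a cart in front of the work surface, level with it; the furniture and walls round the work are solid. World frame = base frame: x ahead of the robot, y to its left, z up, the work surface at z = 0. Lengths are in m, angles in degrees, forces in N, time in s.
With the tool pointing down it reaches from about 0.4 to 0.825 m from the base axis. Payload 7 kg.
Tool frame: the origin (TCP) lies midway between the tips of the shut fingers; the grasp point (between the pads) lies 19 mm behind it; z points along the fingers, y is the line along which they close (so a half turn about z gives the same grasp; the last joint's range is limited). The gripper opens to 88 mm and grips with 3 to 60 N. Pads are 19 mm wide; open, the fingers measure 130 mm over their backs; the gripper's body (78 mm by 193 mm) begins 47 mm behind the grasp point.
Start: joints at [-48.81, 20.546, 0.682, 0, -70.136, -16.507], TCP at [0.282, -0.613, 0.227] pointing down, gripper open.
Joint ranges: [-176.03, 176.03], [-82.01, 121.73], [-58.28, 71.71], [-173.87, 95.51], [-174.79, -0.11], [-173.66, 173.66]. Speed limits (degrees/s): [136.94, 136.94, 172.46, 180, 180, 180].

## Interface

Orientations are given as a 3x3 rotation matrix whose columns are the frame's x, y, z axes.
In Python, from rig import robot gives the robot as it stands. Calls block until the motion is done:
- robot.goto(position, orientation): joint-space move of the TCP to a pose.
- robot.servo_line(position, ori=None, speed=0.15): straight line of the TCP; ori=None keeps the orientation; speed is the mean speed in m/s.
- robot.movej(angles): joint-space move.
- robot.move_gripper(opening): opening from 0.0 (shut) to 1.0 (fully open); the grip force is fixed at half the most; returns when the fingers have stopped.
- robot.dwell(seconds).
- robot.ik(position, orientation): joint angles nearest the present ones, or None.
- robot.grab_frame(name): name is "side" or "top"; returns (picture, depth): 400x640x3 uint8, red, green, blue; 400x640 float32, m along the optical axis (not along the pixel's ray), 0 where there is no reading.
- robot.camera_info(name): a dict with "vfov" (degrees; the focal length in pixels is half the picture's height over the tangent of half this angle, whatever the lens; pixels are square), "cx", "cy" (the principal point, pixels), "view" (4x4, takes a point from world to camera coordinates). Camera axes: x right, y down, z forward; pixel columns grow to the right and rows downward; lengths in m; the calibration is good to about 2 mm. A picture is of the moment at which its call begins. camera_info takes no time and is no camera call.
A pose or a line that the arm cannot do raises robot.Unreachable and nothing moves.
- robot.job_done(): hands the job in; it is judged then, once.
Readings, each from a call of its own:
- robot.read_t(): time.
- robot.read_qpos(): joint angles.
- robot.read_qvel(): joint speeds.
- robot.read_effort(): joint torques, N m.
- robot.read_position(): TCP position.
- robot.read_tcp_rot(): TCP orientation.
- robot.read_force(): force on the tool from outside, world axes, zero at the start.
- robot.read_ft_torque(): the same for the moment, N m.
- robot.read_grip_width(): opening from 0.0 (shut) to 1.0 (fully open).
- robot.read_finger_force(): force on a finger pad.
Only numpy, scipy, OpenCV 4.12 (cv2) and the standard library are available. Lean on these libraries where they do the work, as an engineer would, in place of code of your own. Each camera call takes 0.05 s, during which the arm holds its last target. There are 200 camera calls.

## Task

Lift the solvent can out of the tilted rack, stand it upright and gently on the floor of the shallow metal tray and let go. Then screw its brass plug clockwise until it goes snug, and finally take the glue bottle out of the rack and stand it upright and gently on the tray beside the can. Leave the filler tin and the tape measure where they are, and do not let the can or bottle fall over.

Things in the scene. Friction and masses are not known exactly. Their poses are not given: they have to be found in the camera images.
- rack: Fixed plywood rack, base 150 x 260 mm, holding can and bottle leaning 30 degrees from vertical, tops towards the robot (rack -x). Origin: centre of its underside, on the worktop; y along its length. Bottle bay at y = -88 mm, can bay at y = +37 mm, 55 mm partitions, 70 mm lip on the robot side. The leaning nozzle tip is 215 mm and the leaning plug 200 mm up: carry things high over them.
- tray: Fixed shallow bare-metal tray, 180 (x) x 300 (y) x 16 mm high, walls 4 mm thick, flat floor 4 mm above its origin (centre of its underside, about 5 mm above the worktop on rubber runners). It has room for the can with its long side along the tray's y, and the bottle next to it.
- can: Loose rectangular tinplate solvent can, about 0.6 kg; body 60 (x) x 150 (y) x 105 mm high, 171 mm to the top of the plug. Origin: centre of its underside; z is its own upward axis, y its long side. It has a black handle on top and at its +y end a 34 mm tall round neck with the brass plug. Its weight is centred below the handle to within about 5 mm.
- can_handle (a point): Centre of the can's handle bar: 14 mm thick (can's x), 60 mm long (can's y), 14 mm high, centre 28 mm above the can's flat top and 133 mm above its underside, 5 mm to the -y side of its middle. Axes as the can's. Free space of 21 mm below the bar to the can's top.
- plug_wing (a point): Centre of the wing of the brass plug: a flat upright bar 12 mm thick (its own x) x 36 mm long (its own y) x 24 mm high, on the can's axis point x = 0, y = +52 mm, 160 mm above the can's underside (top of wing 171 mm). Turns with the plug about the can's z.
- plug (a joint): How far the plug is screwed in, rad; grows clockwise seen from above. It starts between 0.1 and 0.6, turns with a light drag of 0.04 N m and stiffens springily as it seats at about 1.2 (snug). The wing's direction on the can when snug differs each time. The can, standing on the tray by its weight alone, holds against the turning until snug, then slips round.
- glue_bottle: Loose round squeeze bottle of wood glue, about 0.28 kg, 54 mm diameter, 190 mm tall, standing nozzle up. Origin: centre of its underside; z is its own upward axis. Body up to 135 mm; tapering shoulder; round orange cap.
- bottle_cap (a point): Middle of the bottle's round cap, 30 mm diameter, from 140 to 166 mm above the underside, this point at 153 mm on the bottle's axis; above it a 15 mm nozzle to 190 mm.
- filler_tin: Bystander: round filler tin, 69 mm diameter, 68 mm high, origin at the centre of its underside.
- tape_measure: Bystander: pocket tape measure, 31 x 92 x 62 mm, origin at the centre of its underside.

How it is judged:
By the outcome, as a careful person would: the job done as asked, in the order asked, and still so for the second after the job is handed in, with the robot touching nothing.
It also fails if it takes over 72 s, if anything falls off the work surface, if the arm or the gripper's body presses on something with over 40 N, if the wrist force passes 120 N, or if a joint passes its speed limit or range.

## Working session

There is one attempt and no reset: what is moved stays moved. The work goes in short steps, each a Python script; the robot and the scene stay as the last script left them, time stands still between calls to the robot, and variables do not carry over. Pictures are saved under pics/ and viewed, at most 10 in all, crops included, and the job is handed in when it is done.

```bash
ls; mkdir -p pics; python3 - <<'E'
from rig import robot
import cv2,numpy as np
for n in("side","top"):
    im,d=robot.grab_frame(n); cv2.imwrite(f"pics/{n}0.png",im[:,:,::-1]); np.save(f"{n}0.npy",d)
    print(robot.camera_info(n))
print(robot.read_t())
E
```

```text
pics
{'vfov': 47.4689931454835, 'cx': 309.8059905049339, 'cy': 198.9097236255565, 'view': array([[-0.99888762, -0.04416214,  0.0165297 ,  0.57835546],
       [-0.04028443,  0.61701182, -0.78592212,  0.15005383],
       [ 0.02450898, -0.78571377, -0.61810451,  1.34300785],
       [ 0.        ,  0.        ,  0.        ,  1.        ]])}
{'vfov': 52.90662025907027, 'cx': 317.79898109299063, 'cy': 204.8547779927643, 'view': array([[ 0.00666632, -0.99993979,  0.00871613, -0.00789062],
       [-0.99718773, -0.00729813, -0.07458795,  0.58609929],
       [ 0.07464707, -0.00819439, -0.99717635,  1.14201053],
       [ 0.        ,  0.        ,  0.        ,  1.        ]])}
0.1
```

View pics/side0.png

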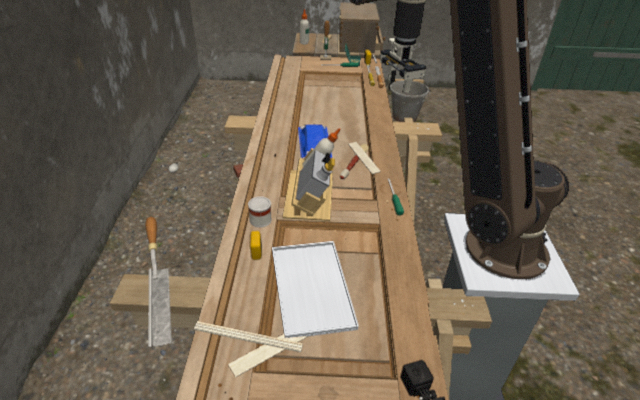

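View pics/top0.png

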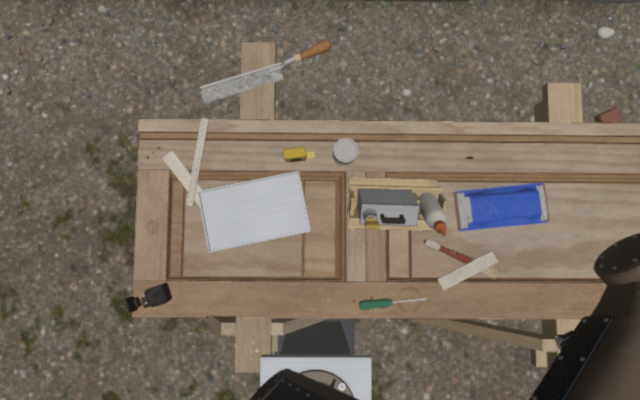

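The side view shows the tray (275–355, 243–335), with the rack, can and bottle around (315, 180). In the top view the tray is near (254, 211) and the rack near (397, 205). The can's plug is near (371, 220), its handle near (395, 218) and the orange nozzle near (441, 230). I'll enlarge the top view.

```bash
cat > h.py <<'E'
import numpy as np,cv2
from rig import robot
def pix2w(n,u,v,d=None,z=None):
    c=robot.camera_info(n);f=200/np.tan(np.radians(c['vfov']/2));V=c['view'];R=V[:3,:3];t=V[:3,3]
    r=np.array([(u-c['cx'])/f,(v-c['cy'])/f,1]);o=-R.T@t;w=R.T@r
    return o+w*(d if d is not None else (z-o[2])/w[2])
def w2pix(n,p):
    c=robot.camera_info(n);f=200/np.tan(np.radians(c['vfov']/2));V=c['view'];q=V[:3,:3]@p+V[:3,3]
    return np.array([c['cx']+f*q[0]/q[2],c['cy']+f*q[1]/q[2]])
def cloud(n,d):
    c=robot.camera_info(n);f=200/np.tan(np.radians(c['vfov']/2));V=c['view']
    v,u=np.mgrid[:400,:640];P=np.stack([(u-c['cx'])/f*d,(v-c['cy'])/f*d,d],-1)
    return (P-V[:3,3])@V[:3,:3]
E
python3 - <<'E'
from h import *
im=cv2.imread("pics/top0.png")
a=cv2.resize(im[165:255,190:350],None,fx=5,fy=5,interpolation=cv2.INTER_CUBIC)
b=cv2.resize(im[170:240,340:460],None,fx=6.5,fy=6.5,interpolation=cv2.INTER_CUBIC)
cv2.imwrite("pics/ta.png",a[:, :800]);cv2.imwrite("pics/tb.png",b)
im=cv2.imread("pics/side0.png");cv2.imwrite("pics/sc.png",cv2.resize(im[115:225,270:370],None,fx=5,fy=5,interpolation=cv2.INTER_CUBIC))
d=np.load("top0.npy");P=cloud("top",d)
for v in range(174,238,4): print(v,[ (round(P[v,u,0]*1000),round(P[v,u,1]*1000),round(P[v,u,2]*1000)) for u in (352,371,395,410,432,441)])
E
```

```text
174 [(679, -104, 9), (681, -161, 0), (680, -231, 8), (681, -276, 8), (682, -342, 5), (681, -368, 7)]
178 [(667, -104, 11), (667, -159, 14), (667, -230, 14), (670, -278, -3), (670, -343, 1), (672, -372, -8)]
182 [(655, -104, 8), (655, -160, 12), (655, -230, 16), (656, -275, 11), (657, -339, 13), (659, -371, -6)]
186 [(636, -99, 67), (637, -152, 65), (637, -219, 68), (638, -262, 65), (645, -339, 12), (646, -368, 3)]
190 [(626, -99, 59), (624, -150, 78), (625, -218, 73), (626, -260, 73), (627, -324, 62), (627, -348, 65)]
194 [(612, -97, 86), (610, -146, 106), (611, -212, 100), (612, -255, 92), (615, -322, 69), (615, -346, 72)]
198 [(599, -95, 107), (598, -144, 122), (598, -208, 121), (599, -248, 120), (601, -313, 97), (603, -342, 84)]
202 [(588, -95, 104), (585, -141, 146), (586, -203, 143), (586, -242, 143), (589, -307, 120), (591, -341, 89)]
206 [(578, -96, 96), (575, -140, 151), (575, -202, 151), (575, -240, 153), (577, -301, 139), (581, -341, 87)]
210 [(568, -97, 87), (564, -139, 158), (565, -202, 147), (565, -241, 147), (565, -297, 152), (565, -319, 155)]
214 [(557, -97, 84), (553, -136, 175), (555, -203, 142), (555, -242, 142), (554, -293, 164), (554, -316, 164)]
218 [(546, -96, 97), (542, -135, 184), (543, -197, 173), (545, -243, 138), (544, -294, 161), (544, -314, 170)]
222 [(538, -104, 10), (532, -134, 190), (533, -198, 168), (535, -245, 132), (534, -295, 157), (533, -309, 187)]
226 [(526, -104, 12), (522, -133, 197), (527, -229, 12), (527, -273, 11), (524, -296, 153), (523, -307, 191)]
230 [(514, -104, 8), (515, -160, 4), (515, -232, -1), (516, -276, -3), (516, -340, 1), (513, -304, 200)]
234 [(503, -105, -3), (503, -160, 5), (504, -232, -3), (504, -277, -5), (504, -340, 0), (504, -367, 0)]
```

View pics/tb.png

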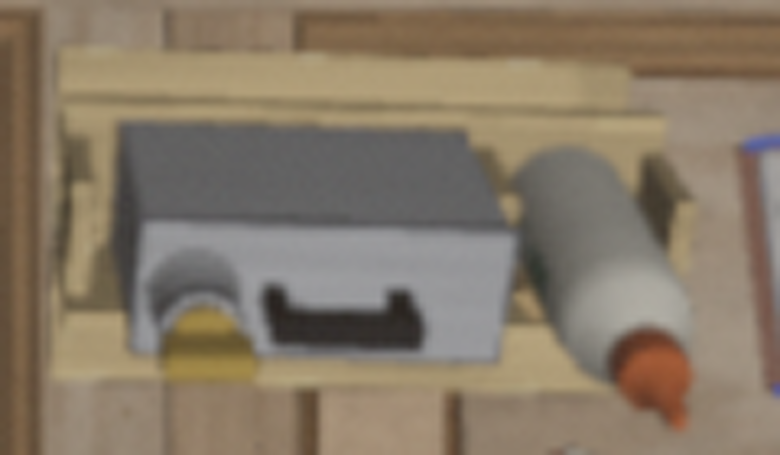

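View pics/ta.png

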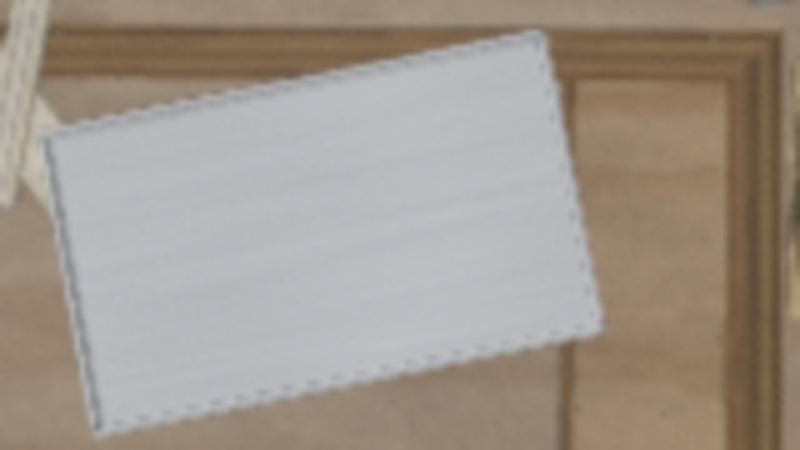

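View pics/sc.png

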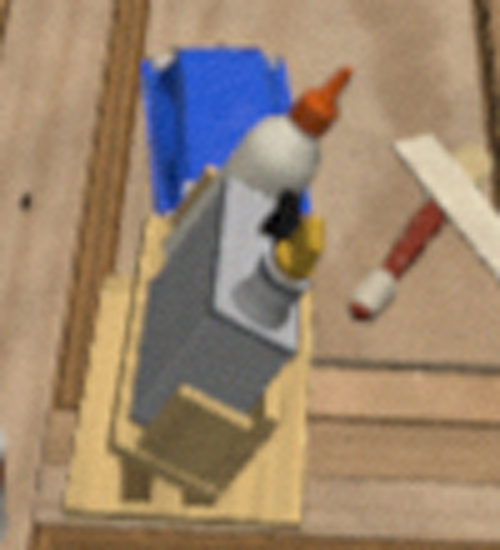

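The crops show these points:
- **Can, top crop (offset 340,170, ×6.5):** top-face corners near (148,218), (518,235), (498,360) and (130,352).
- **Handle:** about (345,328).
- **Plug:** about (207,345).
- **Bottle:** cap about (650,365) and nozzle tip about (680,425).
- **Tray corners, tray crop:** (45,135), (540,32), (603,330) and (97,433).

Next I'll fit the poses to these points.

```bash
cat > fit.py <<'E'
from h import *
from scipy.optimize import least_squares
from scipy.spatial.transform import Rotation as Ro
T=lambda u,v:("top",340+(u+.5)/6.5-.5,170+(v+.5)/6.5-.5)
A=lambda u,v:("top",190+(u+.5)/5-.5,165+(v+.5)/5-.5)
S=lambda u,v:("side",270+(u+.5)/5-.5,115+(v+.5)/5-.5)
def Rl(yaw,tilt=30): return Ro.from_euler('ZY',[yaw,-tilt],degrees=True).as_matrix()
def res(p,Rm,obs):
    return np.concatenate([w2pix(c[0],p+Rm@np.array(l)/1e3)-c[1:] for c,l in obs])
can=[(T(148,218),(30,75,105)),(T(518,235),(30,-75,105)),(T(498,360),(-30,-75,105)),(T(132,352),(-30,75,105)),
 (T(120,122),(30,75,0)),(T(468,130),(30,-75,0)),
 (S(225,178),(30,-75,105)),(S(215,308),(30,75,105)),(S(298,350),(-30,75,105)),(S(132,425),(30,75,0))]
s=least_squares(lambda q:res(q[:3],Rl(q[3]),can),[.6,-.19,.05,0],loss='soft_l1')
print("can",s.x.round(4));print(res(s.x[:3],Rl(s.x[3]),can).reshape(-1,2).round(1).tolist())
R=Rl(s.x[3]);pc=s.x[:3]
print("handle",pc+R@[0,-.005,.133],"wing",pc+R@[0,.052,.160],"hpix",(w2pix("top",pc+R@[0,-.005,.14])-[340,170])*6.5,"plug",(w2pix("top",pc+R@[0,.052,.171])-[340,170])*6.5)
bot=[(T(652,362),(0,0,153)),(T(680,423),(0,0,188)),(S(317,108),(0,0,153)),(S(347,71),(0,0,189))]
sb=least_squares(lambda q:res(q,R,bot),[.6,-.3,.05])
print("bot",sb.x.round(4),res(sb.x,R,bot).reshape(-1,2).round(1).tolist(),"tip",sb.x+R@[0,0,.19],"cap",sb.x+R@[0,0,.153])
print("in can frame, bottle dy,dx",(R.T@(sb.x-pc)).round(4))
tr=[(A(45,135),(90,150,16)),(A(541,32),(90,-150,16)),(A(603,330),(-90,-150,16)),(A(97,433),(-90,150,16))]
st=least_squares(lambda q:res(np.r_[q[:2],.005],Rl(q[2],0),tr),[.56,.18,10])
print("tray",st.x.round(4),res(np.r_[st.x[:2],.005],Rl(st.x[2],0),tr).reshape(-1,2).round(1).tolist())
for n in("top","side"):
    P=cloud(n,np.load(n+"0.npy"));h=P@np.eye(3)-pc;L=h@R
    m=(abs(L[...,0])<.025)&(L[...,1]<.02)&(L[...,1]>-.07)&(abs(L[...,2]-.105)<.012);print(n,"top face z",m.sum(),np.median(L[m][:,2]))
    m=(abs(L[...,0]-.03)<.012)&(abs(L[...,1])<.07)&(L[...,2]>.02)&(L[...,2]<.095);print(n,"back face x",m.sum(),np.median(L[m][:,0]))
    m=(abs(P[...,0]-st.x[0])<.07)&(abs(P[...,1]-st.x[1])<.1);print("tray floor z",np.median(P[m][:,2]))
np.savez("fit.npz",can=s.x,bot=sb.x,tray=st.x)
E
python3 fit.py
```

```text
can [ 0.6046 -0.1902  0.0502 -1.027 ]
[[-0.8, 0.8], [0.6, -0.4], [0.6, 0.9], [-0.0, 0.7], [-0.0, -0.7], [-0.1, -0.5], [0.3, -0.6], [-0.4, 0.2], [0.1, 0.8], [-1.3, -0.0]]
handle [ 0.53800114 -0.19400511  0.16534045] wing [ 0.52552498 -0.13677229  0.18872313] hpix [348.77503344 334.23466396] plug [211.31674216 369.22622242]
bot [ 0.5979 -0.3091  0.0493] [[0.2, 1.6], [-0.2, -0.8], [-0.5, 0.3], [-0.5, -0.4]] tip [ 0.50293447 -0.30735641  0.21384438] cap [ 0.52143149 -0.307688    0.18180144]
in can frame, bottle dy,dx [-0.0044 -0.119   0.0015]
tray [ 0.5674  0.1804 12.0148] [[-1.4, -0.7], [0.9, -0.6], [0.9, 0.4], [-0.5, 0.9]]
top top face z 427 0.10429528344400832
top back face x 606 0.0305866424025475
tray floor z 0.008526855729374061
side top face z 112 0.10735319646743183
side back face x 260 0.0317439931530548
tray floor z 0.010728580693282565
```

The fit is good: nozzle tip at 214 mm, residuals about 1 px, and the depth agrees. Next I'll check that the whole plan is reachable.

```bash
cat >> h.py <<'E'
from scipy.spatial.transform import Rotation as Ro
F=np.load("fit.npz");can,bot,tray=F['can'],F['bot'],F['tray']
def Rl(yaw,tilt=30): return Ro.from_euler('ZY',[yaw,-tilt],degrees=True).as_matrix()
def tool(Robj,a):  # tool along -obj z; tool y = obj x turned by a deg about obj z
    y=Robj@[np.cos(np.radians(a)),np.sin(np.radians(a)),0];z=-Robj[:,2];return np.c_[np.cross(y,z),y,z]
Rc=Rl(can[3]);pc=can[:3];Rt=Rl(tray[2],0)
trayp=lambda x,y,z=.004:np.r_[tray[:2],.005]+Rt@[x,y,z]
def tcp(p,Robj,l,back=0,dz=0): # TCP so that the grasp point is at local l, drawn back along the tool
    return p+Robj@(np.array(l)+[0,0,-.019+back])+[0,0,dz]
H=[0,-.005,.135];C=[0,0,.154]
E
python3 - <<'E'
from h import *
pt=trayp(0,.055);pb=trayp(0,-.085)
for a in (0,180):
    for nm,p,Ro_,l,b,dz in [("pre",pc,Rc,H,.1,0),("grasp",pc,Rc,H,0,0),("lift",pc,Rc,H,.2,0),("lift2",pc,Rc,H,.12,.1),("over",pt,Rt,H,.2,0),("place",pt,Rt,H,0,0),
      ("bpre",bot,Rc,C,.1,0),("bgrasp",bot,Rc,C,0,0),("blift",bot,Rc,C,.2,0),("bover",pb,Rt,C,.2,0),("bplace",pb,Rt,C,0,0)]:
        q=robot.ik(tcp(p,Ro_,l,b,dz),tool(Ro_,a));print(a,nm,tcp(p,Ro_,l,b,dz).round(3),None if q is None else np.round(q))
for a in range(-180,180,30):
    q=robot.ik(tcp(pt,Rt,[0,.052,.16]),tool(Rt,a));print("plug",a,None if q is None else np.round(q))
E
```

```text
0 pre [ 0.497 -0.193  0.237] None
0 grasp [ 0.546 -0.194  0.151] None
0 lift [ 0.447 -0.192  0.324] [ 115.  -81.  -46.   38. -133.   88.]
0 lift2 [ 0.487 -0.193  0.355] [ 123.  -82.  -41.   41. -141.   86.]
0 over [0.557 0.229 0.325] [ 41.  11.   0.   0. -79. 151.]
0 place [0.557 0.229 0.125] [ 41.  19. -16.   0. -55. 151.]
0 bpre [ 0.48  -0.307  0.253] [ -20.   -3.  -25.  -15.  -40. -152.]
0 bgrasp [ 0.53  -0.308  0.166] [ -18.    6.  -27.  -18.  -29. -149.]
0 blift [ 0.43  -0.306  0.339] [ -23.  -11.  -20.  -13.  -53. -153.]
0 bover [0.585 0.097 0.344] [ 28.  10.   1.   0. -81. 164.]
0 bplace [0.585 0.097 0.144] [ 28.  17. -16.   0. -57. 164.]
180 pre [ 0.497 -0.193  0.237] [  0.  -9. -39.   1. -30.  -2.]
180 grasp [ 0.546 -0.194  0.151] [  0.   2. -43.   2. -15.  -3.]
180 lift [ 0.447 -0.192  0.324] [  1. -19. -34.   1. -45.  -2.]
180 lift2 [ 0.487 -0.193  0.355] [  0. -15. -28.   1. -47.  -2.]
180 over [0.557 0.229 0.325] [ 41.  11.   0.   0. -79. -29.]
180 place [0.557 0.229 0.125] [ 41.  19. -16.   0. -55. -29.]
180 bpre [ 0.48  -0.307  0.253] [-20.  -3. -25. -15. -40.  28.]
180 bgrasp [ 0.53  -0.308  0.166] [-18.   6. -27. -18. -29.  31.]
180 blift [ 0.43  -0.306  0.339] [-23. -11. -20. -13. -53.  27.]
180 bover [0.585 0.097 0.344] [ 28.  10.   1.   0. -81. -16.]
180 bplace [0.585 0.097 0.144] [ 28.  17. -16.   0. -57. -16.]
plug -180 [ 46.  18. -13.   0. -59. -34.]
plug -150 [ 46.  18. -13.   0. -59.  -4.]
plug -120 [ 46.  18. -13.   0. -59.  26.]
plug -90 [ 46.  18. -13.   0. -59.  56.]
plug -60 [ 46.  18. -13.   0. -59.  86.]
plug -30 [ 46.  18. -13.   0. -59. 116.]
plug 0 [ 46.  18. -13.   0. -59. 146.]
plug 30 None
plug 60 [  46.   18.  -13.    0.  -59. -154.]
plug 90 [  46.   18.  -13.    0.  -59. -124.]
plug 120 [ 46.  18. -13.   0. -59. -94.]
plug 150 [ 46.  18. -13.   0. -59. -64.]
```

```bash
python3 - <<'E'
from h import *
O=tool(Rc,180)
p=robot.read_position();robot.servo_line(p+[0,0,.13],speed=.25)
robot.goto(tcp(pc,Rc,H,.12,.1),O)
robot.servo_line(tcp(pc,Rc,H,.05),speed=.25)
robot.servo_line(tcp(pc,Rc,H,0),speed=.08)
f0=robot.read_force();robot.move_gripper(0.0)
print(robot.read_t(),robot.read_grip_width()*88,robot.read_finger_force(),f0,robot.read_force())
robot.servo_line(tcp(pc,Rc,H,.03),speed=.05)
print(robot.read_force(),robot.read_grip_width()*88,robot.read_t())
im,d=robot.grab_frame("side");cv2.imwrite("pics/s1.png",cv2.resize(im[60:260,220:420,::-1],None,fx=3,fy=3,interpolation=cv2.INTER_CUBIC))
E
```

```text
5.1917 13.866701217878068 29.99926596879959 [ 0.05037857  0.07746282 -0.10142065] [-0.76107714  0.39899888  0.23737719]
[ 1.33419404  1.09807807 -3.69431934] 14.034924839295053 5.9417
```

View pics/s1.png

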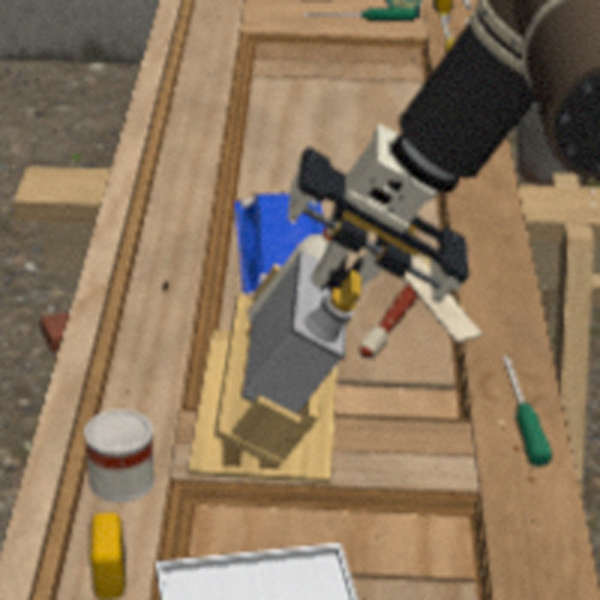

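The handle is gripped (14 mm) and the can is sliding up out of its bay at (300, 330) in the crop. I'll lift it clear, stand it upright over the tray and lower it until it touches.

```bash
cat >> h.py <<'E'
def lower(p0,n=25,step=.001,drop=1.5):
    robot.dwell(.3);f0=np.mean([robot.read_force()[2] for _ in range(3)]);p=np.array(p0,float)
    for i in range(n):
        p[2]-=step;robot.servo_line(p,speed=.012);f=robot.read_force()[2]
        if f-f0>drop: break
    print("contact",i,p.round(4),f0,f);return p
E
python3 - <<'E'
from h import *
pt=trayp(0,.055);O=tool(Rt,180)
robot.servo_line(tcp(pc,Rc,H,.16),speed=.15)
print(robot.read_force(),robot.read_grip_width()*88)
robot.servo_line(tcp(pc,Rc,H,.16,.05),speed=.2)
robot.goto(tcp(pt,Rt,H,.15),O)
print(robot.read_t(),robot.read_force(),robot.read_grip_width()*88)
robot.servo_line(tcp(pt,Rt,H,.04),speed=.2);robot.servo_line(tcp(pt,Rt,H,.008),speed=.06)
im,d=robot.grab_frame("side");cv2.imwrite("pics/s2.png",cv2.resize(im[160:360,200:420,::-1],None,fx=3,fy=3,interpolation=cv2.INTER_CUBIC))
p=lower(tcp(pt,Rt,H,.008));np.save("pplace.npy",p)
print(robot.read_t(),robot.read_force(),robot.read_ft_torque())
E
```

```text
[ 0.18247343  0.13782948 -5.76648598] 13.66703341631308
9.0167 [ 0.12818223 -0.50037319 -4.97695211] 13.639181585493219
contact 8 [0.557  0.2293 0.124 ] -6.77299192467195 0.4075726764761852
13.0 [-1.38363934 -3.15796508  0.40757268] [-1.18767604  0.50946922  0.01331223]
```

View pics/s2.png

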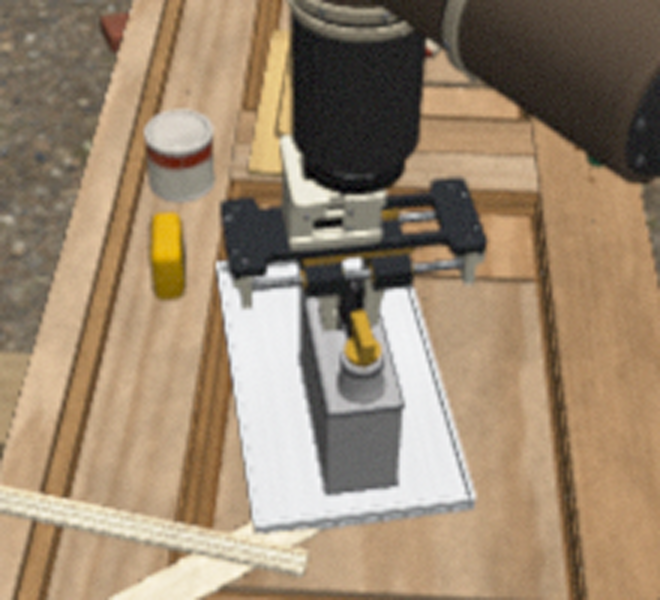

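The can hangs upright over the tray floor and is now in contact, with its plug at about (363, 345) in the crop. I'll release it, back off and look at the wing from above.

```bash
python3 - <<'E'
from h import *
p=np.load("pplace.npy")
robot.move_gripper(0.6);robot.dwell(.2)
robot.servo_line(p+[0,0,.13],speed=.2)
robot.goto(trayp(0,-.13,.29),tool(Rt,180))
im,d=robot.grab_frame("top");np.save("top2.npy",d);cv2.imwrite("pics/t2.png",im[:,:,::-1])
u,v=w2pix("top",trayp(0,.055,.15));print(u,v);u,v=int(u),int(v);print(u-40,v-30)
cv2.imwrite("pics/t2c.png",cv2.resize(im[v-30:v+30,u-40:u+40,::-1],None,fx=10,fy=10,interpolation=cv2.INTER_CUBIC))
im,d=robot.grab_frame("side");cv2.imwrite("pics/s3.png",im[:,:,::-1])
print(robot.read_t())
E
```

```text
225.02192201365412 212.07821076110562
185 182
15.7083
```

View pics/t2c.png

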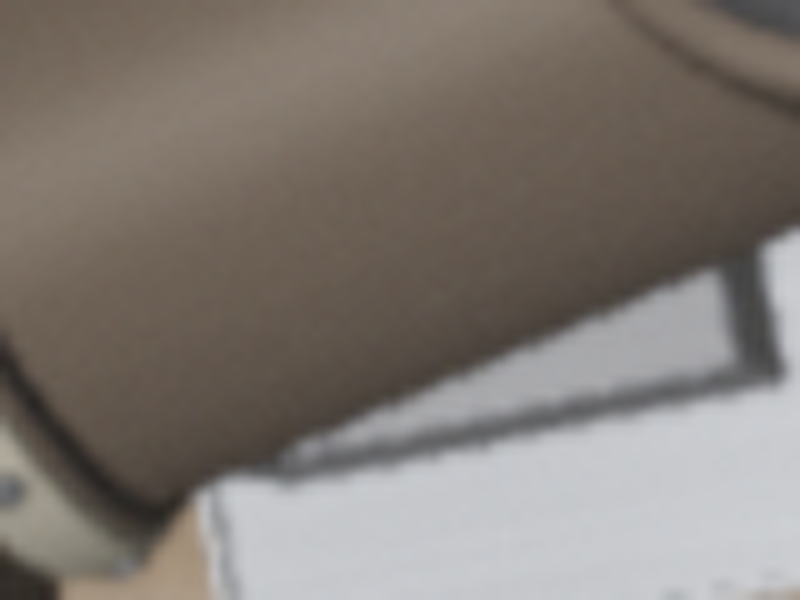

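The arm's link hides the plug; only the can's near edge shows. I'll move on to the bottle's standby pose and segment the plug from there.

```bash
cat > wing.py <<'E'
from h import *
def look(n):
    im,d=robot.grab_frame("top");P=cloud("top",d);cv2.imwrite(f"pics/{n}.png",im[:,:,::-1])
    L=(P-trayp(0,0,0))@Rt
    near=(abs(L[...,0])<.085)&(abs(L[...,1])<.145)
    m=((near)&(abs(L[...,2]-.109)<.015)).astype(np.uint8)   # can top face
    ys,xs=np.nonzero(m);pts=np.array([pix2w("top",u,v,z=.114)[:2] for u,v in zip(xs,ys)],np.float32)
    r=cv2.minAreaRect(pts*1000);print("can top",len(pts),np.round(r,1) if 0 else r)
    hsv=cv2.cvtColor(im,cv2.COLOR_RGB2HSV)
    b=near&(L[...,2]>.12)&(hsv[...,1]>90)&(hsv[...,0]>12)&(hsv[...,0]<35)
    ys,xs=np.nonzero(b);print("brass px",len(xs),xs.min(),xs.max(),ys.min(),ys.max(),"z",np.percentile(P[b][:,2],[10,50,90]))
    c=cv2.resize(im[ys.min()-8:ys.max()+9,xs.min()-8:xs.max()+9,::-1],None,fx=14,fy=14,interpolation=cv2.INTER_CUBIC)
    print("crop off",xs.min()-8,ys.min()-8,c.shape)
    cv2.imwrite(f"pics/{n}c.png",c)
    w=np.array([pix2w("top",u,v,z=.18)[:2] for u,v in zip(xs,ys)],np.float32)
    mu=w.mean(0);e,V=np.linalg.eigh(np.cov((w-mu).T));print("brass c",mu,"sd",np.sqrt(e),"dir deg",np.degrees(np.arctan2(V[1,1],V[0,1])),"rect",cv2.minAreaRect(w*1000))
    return im
E
python3 - <<'E'
from wing import *
robot.goto(tcp(bot,Rc,C,.2),tool(Rc,180))
im=look("t3")
print("expected plug",trayp(0,.107),robot.read_t())
E
```

```text
can top 1034 ((556.7716064453125, 233.70846557617188), (61.39262008666992, 152.1219482421875), 12.036893844604492)
brass px 106 196 210 211 221 z [0.15568037 0.17698411 0.18108808]
crop off 188 203 (378, 434, 3)
brass c [0.54369396 0.28189966] sd [0.00598464 0.00918747] dir deg 99.31223093276301 rect ((545.1421508789062, 282.915283203125), (33.00330352783203, 25.051708221435547), 72.0457763671875)
expected plug [0.5451113  0.28509266 0.009     ] 17.2417
```

View pics/t3c.png

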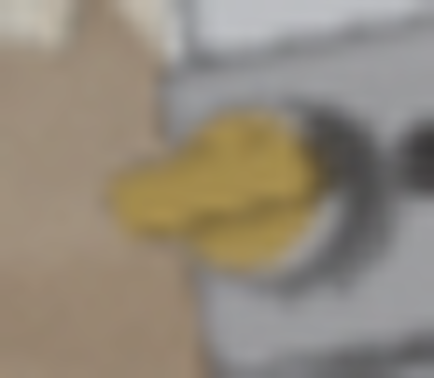

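In the crop the wing runs from (130, 208) to (305, 170), so it lies along the can's y within a few degrees, centred near (0.545, 0.284). I'll grip it and turn clockwise, watching the torque.

```bash
cat > turn.py <<'E'
from h import *
def tz():
    robot.dwell(.08);return np.mean([robot.read_ft_torque()[2] for _ in range(4)])
def turn(n,step,base,stop=9):
    q=np.array(robot.read_qpos())
    for i in range(n):
        q[5]-=step;robot.movej(q);t=tz()-base
        print(round(q[5],1),round(t,3),np.round(robot.read_force(),1),flush=True)
        if abs(t)>stop: break
E
python3 - <<'E'
from turn import *
P=[0,.052,.165];pt=np.r_[.5567,.2337,.009];O=tool(Rt,180)
robot.move_gripper(.45)
robot.goto(tcp(pt,Rt,P,.10),O)
robot.servo_line(tcp(pt,Rt,P,.0),speed=.1)
b0=tz();f=robot.read_force()
robot.move_gripper(0);b=tz();np.save("base.npy",b0)
print("w",robot.read_grip_width()*88,robot.read_finger_force(),b0,b,f,robot.read_force(),robot.read_t())
turn(7,4,b0,.12)
print(robot.read_t())
E
```

```text
w 11.898637328843613 36.736615875852294 0.02902166802642427 0.00345835951638835 [ 0.14152825 -0.02438419  0.39275936] [-4.73684712 -1.1210028  15.19620086] 21.8167
-37.7 -0.11 [-2.7  2.9  0.7]
-41.7 -0.034 [-2.2  4.   1.3]
-45.7 -0.026 [-0.6  4.3  0.6]
-49.7 -0.011 [-0.7  4.2  0.3]
-53.7 -0.035 [-1.2  4.2  0.7]
-57.7 -0.021 [0.  3.9 0.6]
-61.7 -0.014 [-0.7  2.3  0.9]
24.15
```

```bash
python3 - <<'E'
from turn import *
b=np.load("base.npy")
turn(5,3,b,.1)
print(robot.read_t(),robot.read_position())
E
```

```text
-64.5 -0.019 [-1.3  3.4  1. ]
-67.5 -0.113 [-2.3  2.9  2.1]
24.8167 [0.54650394 0.28504915 0.15772942]
```

```bash
python3 - <<'E'
from turn import *
b=np.load("base.npy")
print([round(tz()-b,3) for _ in range(3)],tcp(np.r_[.5567,.2337,.009],Rt,[0,.052,.165]),robot.read_position(),robot.read_qpos(),robot.read_ft_torque(),robot.read_t())
turn(2,3,b,.3)
print(robot.read_ft_torque(),robot.read_t())
E
```

```text
[np.float64(0.01), np.float64(0.018), np.float64(0.014)] [0.54587548 0.28456089 0.155     ] [0.54652362 0.2850536  0.15773807] [ 4.57077694e+01  1.79315400e+01 -1.26080940e+01  5.93520290e-02
 -5.92974577e+01 -6.74822961e+01] [1.30100811 0.42554272 0.04349072] 25.0667
-70.5 -0.063 [-0.6  3.5  1.8]
-73.5 -0.074 [-0.3  3.7  1.6]
[ 1.34571782  0.40304716 -0.04464155] 25.7333
```

```bash
cat > turn.py <<'E'
from h import *
def tz(w=.35):
    robot.dwell(w);return np.mean([robot.read_ft_torque()[2] for _ in range(4)])
def turn(n,step,stop=9):
    q=np.array(robot.read_qpos());print("now",q[5],tz())
    for i in range(n):
        q[5]-=step;robot.movej(q);t=tz()
        print(round(q[5],1),round(t,3),np.round(robot.read_force(),1),flush=True)
        if t>stop: break
E
python3 - <<'E'
from turn import *
turn(6,4,.09)
print(robot.read_t())
E
```

```text
now -73.37463534796638 0.00408304788228514
-77.4 0.026 [-0.1  2.9  1.2]
-81.4 0.037 [ 0.3  3.6 -0.2]
-85.4 0.039 [-1.   3.1  0.1]
-89.4 0.03 [ 0.2 -1.4  0.3]
-93.4 -0.034 [ 1.2 -2.8  1.6]
-97.4 0.019 [-0.3 -1.4  1.3]
29.6833
```

```bash
cat > yaw.py <<'E'
from h import *
def canyaw(n="y"):
    im,d=robot.grab_frame("side");cv2.imwrite(f"pics/{n}.png",im[:,:,::-1]);P=cloud("side",d);L=(P-trayp(0,0,0))@Rt
    m=(abs(L[...,0])<.08)&(abs(L[...,1]-.05)<.11)&(abs(L[...,2]-.109)<.008)
    X=L[m][:,:2].astype(np.float32)*1000;r=cv2.minAreaRect(X)
    e=(L[...,2]>.025)&(L[...,2]<.1)&(abs(L[...,0])<.05)&(L[...,1]>.09)&(L[...,1]<.16)
    Y=L[e];s=np.polyfit(Y[:,0],Y[:,1],1)
    for _ in range(4):
        k=abs(Y[:,1]-np.polyval(s,Y[:,0]))<.006;s=np.polyfit(Y[k,0],Y[k,1],1)
    print("side: top face",m.sum(),r,"end face yaw rel. tray",np.degrees(np.arctan(s[0])),"y at x=0",s[1],k.sum(),"x range",np.percentile(Y[k,0],[3,97]))
E
python3 - <<'E'
from yaw import *
canyaw("y1");print(robot.read_t())
E
```

```text
side: top face 369 ((-4.286919593811035, 74.69757843017578), (113.81409454345703, 60.168006896972656), 77.17098999023438) end face yaw rel. tray -12.660212713310157 y at x=0 0.1288047251174255 504 x range [-0.02034502  0.03381753]
29.7333
```

```bash
python3 - <<'E'
from turn import *
from yaw import canyaw
turn(1,6);canyaw("y2");print(robot.read_t(),robot.read_position())
E
```

```text
now -97.34756160176086 0.09147602878454947
-103.3 0.062 [ 0.4 -1.5  1.2]
side: top face 293 ((-3.1795482635498047, 91.87425231933594), (79.29328155517578, 61.5195426940918), 68.53760528564453) end face yaw rel. tray -20.734412767589735 y at x=0 0.13030722275243697 504 x range [-0.01697046  0.03562432]
30.7333 [0.54649768 0.28509079 0.15769928]
```

The plug is snug: the can now turns fully with it, and the torque is 0.06–0.09 N m. I'll release it and check that the bottle is still where it was.

```bash
python3 - <<'E'
from wing import *
from yaw import canyaw
p=np.array(robot.read_position())
robot.move_gripper(.3);robot.dwell(.1)
robot.servo_line(p+[0,0,.15],speed=.2)
robot.goto(tcp(bot,Rc,C,.2)+[-.02,.14,.08],tool(Rc,180))
def orange(im,d,n):
    h=cv2.cvtColor(im,cv2.COLOR_RGB2HSV);P=cloud(n,d)
    m=(h[...,0]<14)&(h[...,1]>120)&(h[...,2]>90)&(np.linalg.norm(P-[.52,-.307,.18],axis=2)<.06)
    ys,xs=np.nonzero(m);return len(xs),xs.mean(),ys.mean(),np.median(P[m],0)
for n in("side","top"):
    a=cv2.imread(f"pics/{n}0.png")[:,:,::-1].copy();print(n,"before",orange(a,np.load(n+"0.npy"),n))
    im,d=robot.grab_frame(n)
    try: print("after",orange(im,d,n))
    except Exception as e: print(e)
canyaw("y3")
look("t4")
print(robot.read_t())
E
```

```text
side before (80, np.float64(333.5625), np.float64(135.5125), array([ 0.51734673, -0.30077272,  0.18889374]))
after (79, np.float64(333.56962025316454), np.float64(135.45569620253164), array([ 0.51727095, -0.30249271,  0.18819424]))
top before (113, np.float64(440.3805309734513), np.float64(227.3716814159292), array([ 0.52079797, -0.30460931,  0.19041361]))
after (112, np.float64(440.26785714285717), np.float64(227.26785714285714), array([ 0.52082959, -0.30429362,  0.19078687]))
side: top face 792 ((-16.65276527404785, 56.69590759277344), (155.95736694335938, 62.22821044921875), 68.63818359375) end face yaw rel. tray -20.81582482478548 y at x=0 0.13021410460603902 493 x range [-0.01688693  0.03547177]
can top 1046 ((539.4879150390625, 233.60211181640625), (151.5000457763672, 61.37022399902344), 80.9514389038086)
brass px 107 198 209 209 221 z [0.15701398 0.17717237 0.18062741]
crop off 190 201 (406, 392, 3)
brass c [0.546735  0.2811856] sd [0.00603455 0.00918356] dir deg -136.44108187967203 rect ((546.0437622070312, 283.1527404785156), (32.6212158203125, 25.05236053466797), 72.023193359375)
34.225
```

The bottle hasn't moved. The can stands upright in the tray, turned about 20° but fully inside it. Next is the bottle.

```bash
python3 - <<'E'
from h import *
C=[0,0,.159];O=tool(Rc,180);pb=trayp(0,-.09);Ot=tool(Rt,180)
robot.move_gripper(1.0)
robot.goto(tcp(bot,Rc,C,.12),O)
robot.servo_line(tcp(bot,Rc,C,.04),speed=.2);robot.servo_line(tcp(bot,Rc,C,0),speed=.08)
robot.move_gripper(0)
print(robot.read_grip_width()*88,robot.read_finger_force(),robot.read_force(),robot.read_t())
robot.servo_line(tcp(bot,Rc,C,.04),speed=.06);robot.servo_line(tcp(bot,Rc,C,.2),speed=.2)
robot.dwell(.2);print(robot.read_force(),robot.read_grip_width()*88)
robot.goto(tcp(pb,Rt,C,.16),Ot)
robot.servo_line(tcp(pb,Rt,C,.04),speed=.2);robot.servo_line(tcp(pb,Rt,C,.01),speed=.06)
im,d=robot.grab_frame("side");cv2.imwrite("pics/s5.png",cv2.resize(im[160:360,200:420,::-1],None,fx=3,fy=3,interpolation=cv2.INTER_CUBIC))
print(robot.read_force(),robot.read_grip_width()*88,robot.read_t())
E
```

```text
28.01073561286925 29.97498655738127 [-0.81843739  0.69001998  0.23086664] 40.0333
[-0.22699496 -0.41970307 -4.49355428] 27.87686439267574
[ 0.26452746 -0.44320483 -2.97971253] 27.98639877540839 45.0417
```

View pics/s5.png

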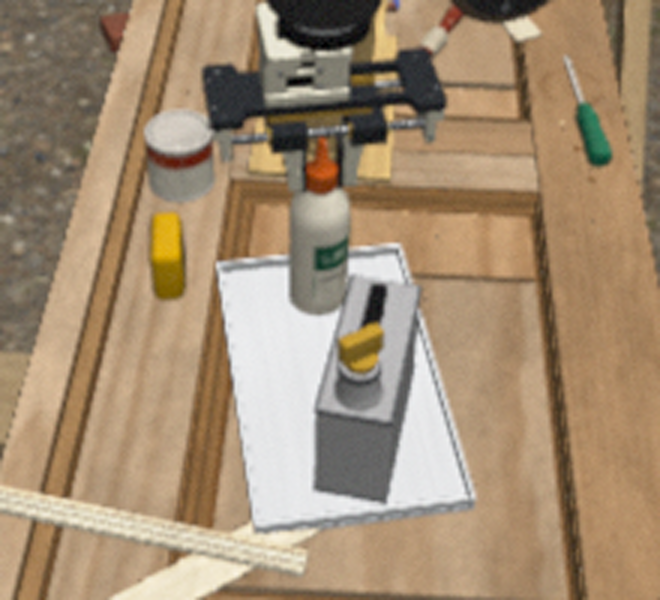

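The bottle hangs upright at about (320, 250), clear of the can and over the tray floor. I'll lower it, release and retreat.

```bash
python3 - <<'E'
from h import *
C=[0,0,.159];pb=trayp(0,-.09)
p=lower(tcp(pb,Rt,C,.01),n=34,step=.0005,drop=1.2)
print(robot.read_t(),robot.read_force())
robot.move_gripper(.75);robot.dwell(.3)
robot.servo_line(p+[0,0,.14],speed=.12)
im,d=robot.grab_frame("side");P=cloud("side",d);L=(P-trayp(0,0,0))@Rt
h=cv2.cvtColor(im,cv2.COLOR_RGB2HSV)
m=(h[...,0]<14)&(h[...,1]>120)&(h[...,2]>90)&(abs(L[...,0])<.09)&(abs(L[...,1]+.09)<.06)
print("orange",m.sum(),np.median(L[m],0),L[m].max(0))
from yaw import canyaw
canyaw("y5");print(robot.read_t(),robot.read_force())
cv2.imwrite("pics/s6.png",cv2.resize(im[160:360,200:420,::-1],None,fx=3,fy=3,interpolation=cv2.INTER_CUBIC))
E
```

```text
contact 5 [0.5861 0.0924 0.156 ] -3.7463179040890005 -2.1252653869803027
46.8417 [ 0.15278136 -0.09017635 -2.12526539]
orange 125 [ 0.00307834 -0.08492816  0.16477259] [ 0.01657449 -0.0754672   0.19572794]
side: top face 793 ((-16.32457160949707, 57.622032165527344), (153.39622497558594, 61.88126754760742), 68.96598052978516) end face yaw rel. tray -20.57631999065228 y at x=0 0.130152532548381 489 x range [-0.01693701  0.03545281]
49.3833 [ 0.32671285  0.02207096 -0.37080047]
```

```bash
python3 - <<'E'
from h import *
im,d=robot.grab_frame("side");P=cloud("side",d);L=(P-trayp(0,0,0))@Rt
for lo,hi in((.06,.08),(.08,.1),(.1,.12),(.12,.135),(.145,.17),(.175,.2)):
    m=(abs(L[...,0])<.05)&(abs(L[...,1]+.085)<.04)&(L[...,2]>lo)&(L[...,2]<hi);q=L[m];print(lo,m.sum(),np.percentile(q[:,0],[3,97]).mean().round(4),np.percentile(q[:,1],97).round(4))
print(robot.read_t(),robot.read_grip_width())
robot.job_done()
E
```

```text
0.06 107 0.0028 -0.064
0.08 99 0.0028 -0.0636
0.1 126 0.0031 -0.0647
0.12 136 0.0037 -0.0666
0.145 97 0.0041 -0.0769
0.175 29 0.003 -0.0867
49.4333 0.7539102411159282
the job is handed in; nothing more can be done
```

I handed the job in at 49.4 s: the can is upright on the tray with its plug screwed snug, and the bottle stands upright beside it. The can slipped round about 20° as the plug seated but stayed inside the tray, and I may have let the bottle go up to 7 mm above the tray floor.

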